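# Pack burner spares into the service tray and lock the row

### The job

Pack the three burner parts (teal control unit, white filter canister, black transformer) into the red service tray for the van: draw the tray's sliding stop back to make room, and stand the parts upright on the tray floor in one row, in any order, setting them down rather than dropping them. Then push the stop up snug against the row, so that nothing can rattle, and let go. Do not tip any part over, and leave the multimeter, screwdriver and tape roll where they are.

Things in the scene. Friction and masses are not known exactly. Their poses are not given: they have to be found in the camera images.
- tray: Red open tray fixed to the bench, outer 77 x 300 x 40 mm (x, y, z), walls and floor 5 mm thick, so 67 x 290 mm inside. Origin: centre of its underside; y runs along its length, z up. The parts go between the end wall at its -y end (inner face at y = -145 mm) and the sliding stop, which is always on the +y side.
- stop (a joint): Travel of the aluminium stop along the tray, m: 0 = drawn fully back to the +y end, growing to 0.14 towards the -y end. The face of its front plate (63 mm wide, 45 mm tall above the tray floor) lies at tray y = 95 mm minus this travel: 240 mm of tray is free at 0. About 3 N of friction; stays where left. Starts pushed in too far to let all three parts in.
- stop_grip (a point): Point in the yellow upright handle of the stop: on its centre line, 15 mm below its top (70 mm above the bench). The handle is 24 x 24 mm, stands 34 mm behind the face of the front plate (+y side), and rises to 85 mm above the bench (tray rim: 40 mm); its axes are parallel to the tray's.
- control: Teal burner control unit, a box 60 x 80 x 95 mm (x, y, z) with a red button and a pale patch on top. Stands upright on the bench. Origin: centre of its underside. It fits the tray only with its 80 mm side along the tray's length.
- filter: Filter canister, an upright cylinder 60 mm in diameter and 100 mm tall, white with an aluminium upper end, a blue band and a small brass nipple (8 mm high) on top. Origin: centre of its underside, z up.
- transformer: Black ignition transformer with a copper band, a block 60 x 60 x 90 mm tall, with two white ceramic studs 11 mm high on top. Stands upright. Origin: centre of its underside.
- meter: Yellow multimeter lying flat, 150 x 80 x 35 mm; origin at the centre of its underside. A bystander.
- driver: Screwdriver with a red handle, about 200 mm long, lying flat along its own x axis. A bystander.
- tape: Roll of white tape lying flat, 100 mm in diameter, 45 mm high; origin at the centre of its underside. A bystander.
Mind the look-alikes: they are no part of the job. Of the things that look like the filter, take the one that is farthest to the robot's left at the start.

How it is judged (in metres and radians):
At the end, for the whole second after the job is handed in: All three parts stand upright (tilt under 0.06 rad) and at rest on the tray floor (within 4 mm), inside the tray between the fixed end and the stop, and the stop is pushed up to travel of at least 0.035 m, that is with no more than 5 mm of total slack left in the row of 200 mm (x of control in the frame of tray between -0.01 and 0.01 m and y of control in the frame of tray between -0.109 and 0.022 m and z of control in the frame of tray between 0 and 0.009 m and angle between each of control, filter, transformer's own z axis and vertical below 0.06 rad and linear speed of each of control, filter, transformer below 0.02 m/s and x of filter in the frame of tray between -0.01 and 0.01 m and y of filter in the frame of tray between -0.119 and 0.032 m and z of filter in the frame of tray between 0 and 0.009 m and x of transformer in the frame of tray between -0.01 and 0.01 m and y of transformer in the frame of tray between -0.119 and 0.032 m and z of transformer in the frame of tray between 0 and 0.009 m and value of joint stop above 0.035 m and velocity of joint stop between -0.01 and 0.01 m/s); the robot touches nothing.
It fails at once if a part is tipped over (angle between any of control, filter, transformer's own z axis and vertical above 0.6 rad).
It fails at once if a part is dropped (falls free from more than about 25 mm) or thrown ((contact force between control and the fingers below 0.05 N and linear speed of control above 0.7 m/s) or (contact force between filter and the fingers below 0.05 N and linear speed of filter above 0.7 m/s) or (contact force between transformer and the fingers below 0.05 N and linear speed of transformer above 0.7 m/s)).
It fails at once if the multimeter, screwdriver or tape roll is shifted by more than 30 mm (distance of any of meter, driver, tape from where it was at the start of the episode above 0.03 m).
It also fails if it takes over 72 s, if anything falls off the work surface, if the arm or the gripper's body presses on something with over 40 N, if the wrist force passes 120 N, or if a joint passes its speed limit or range.

### The arm

A 6-joint arm with a two-finger parallel gripper is mounted at the origin on the work surface. World frame = base frame: x ahead of the robot, y to its left, z up, the work surface at z = 0. Lengths are in mm, angles in rad, forces in N, time in s.
With the tool pointing down it reaches from about 350 to 975 mm from the base axis. Payload 7.1 kg.
Tool frame: the origin (TCP) lies midway between the tips of the shut fingers; the grasp point (between the pads) lies 19 mm behind it; z points along the fingers, y is the line along which they close (so a half turn about z gives the same grasp; the last joint's range is limited). The gripper opens to 88 mm and grips with 3 to 60 N. Pads are 20 mm wide; open, the fingers measure 115 mm over their backs; the gripper's body (75 mm by 178 mm) begins 61 mm behind the grasp point.
Start: joints at [1.198, 0.423, 1.63, -0, 1.089, -0.019], TCP at [216.508, 586.284, 196.575] pointing down, gripper open.
Joint ranges: [-3, 3], [-0.9, 2.11], [0.09, 2.58], [-1.31, 4.45], [0.11, 2.69], [-2.54, 2.54]. Speed limits (rad/s): [2.39, 2.39, 3.01, 3.14, 3.14, 3.14].

### API

Orientations are given as a rotation vector (axis times angle).
In Python, from workcell import get_obs, get_image, camera_params, close_job gives the robot as it stands.
- The arm moves only by the shell command python3 -m creep 'ROWS' [OPENING]. ROWS is a JSON object of lists of equal length, an entry for each row: "delta_pos": the shift along the tool's x, y, z in m, a list of three; "twist": the turn, a rotation vector about the tool's x, y, z in degrees, a list of three. A call has 1 to 20 rows; each row shifts and turns the commanded pose from where the row before left it, along the tool's axes as they then stand; what a row does not reach is not made up. A row lasts 1/12 s, in which the tool goes at most 41.7 mm and 7.16 degrees, less where a joint would pass 70% of its speed; a pose out of reach is approached as far as the arm can. A call with a gripper value outside its range is refused whole. OPENING is the opening, from 0 (shut) to 1 (fully open), set as the call begins (- or left out, the last holds). The fingers move at their own pace and stop on an object; the grip force is fixed at half the most. Time passes only in rows, so rows that do not move let the fingers close. It gives the time, the measured TCP pose, the force, the opening and the grip force at its end, in the units of the state.
- get_obs(): the state, without advancing time (a new reading comes with each control period).
- get_image(name): name is "scene" or "side" or "wrist"; returns (picture, depth): 480x640x3 uint8, red, green, blue; 480x640 float32, mm along the optical axis (not along the pixel's ray), 0 where there is no reading.
- camera_params(name): a dict with "camera_matrix" (3x3 intrinsics, pixels), "k1" (the pictures are not rectified: a ray, as slopes to the right and down, at radius r is drawn at 1 + k1 r^2 times it, then the intrinsics apply), "extrinsics" (4x4, takes a point from camera to world coordinates). Camera axes: x right, y down, z forward; pixel columns grow to the right and rows downward; lengths in mm; the calibration is good to about 2 mm. A picture is of the moment at which its call begins: read the wrist's pose just before it. camera_params takes no time and is no camera call; for the wrist camera it gives the pose at the moment of the call.
- close_job(): hands the job in; it is judged then, once.
The state is a dict: "t": time; "qpos": joint angles; "qvel": joint speeds; "joint_torque": joint torques, N m; "ee_pos": TCP position; "orientation": TCP orientation; "ft_force": force on the tool from outside, world axes, zero at the start; "moment": the same for the moment, N m; "width": finger opening in mm; "grasp_force": force on a finger pad.
Only numpy, scipy, OpenCV 4.12 (cv2) and the standard library are available. Lean on these libraries where they do the work, as an engineer would, in place of code of your own. Each camera call takes 0.05 s, during which the arm holds its last target. There are 200 camera calls.

## Working session

There is one attempt and no reset: what is moved stays moved. The work goes in short steps, Python scripts to look and compute and a shell command to move; the robot and the scene stay as the last step left them, time stands still between calls to the robot, and variables do not carry over. Pictures are saved under pics/ and viewed, at most 10 in all, crops included, and the job is handed in when it is done.

```bash
ls; mkdir -p pics; cat > h.py <<'E'
import numpy as np, cv2
from workcell import *
def pts(n,d,P=None):
    P=P or camera_params(n);K=np.array(P["camera_matrix"]);E=np.array(P["extrinsics"])
    v,u=np.mgrid[0:480,0:640].astype(np.float32)
    k=P["k1"]
    q=cv2.undistortPoints(np.stack([u.ravel(),v.ravel()],1)[:,None],K,np.array([k,0,0,0.]))[:,0]
    c=np.c_[q*d.ravel()[:,None],d.ravel()]
    return (c@E[:3,:3].T+E[:3,3]).reshape(480,640,3)
E
python3 - <<'E'
from h import *
o=get_obs();print(o)
for n in("scene","side"):
    im,d=get_image(n);cv2.imwrite(f"pics/{n}.png",im[...,::-1]);np.save(n,im);np.save(n+"P",pts(n,d));print(camera_params(n))
    np.save(n+"D",d)
E
```

```text
pics
{'t': 0.0, 'qpos': array([ 1.19798905e+00,  4.23845267e-01,  1.63070523e+00, -1.62860986e-05,
        1.08858123e+00, -1.90177638e-02]), 'qvel': array([ 1.46515737e-04, -7.70066186e-04, -1.03104869e-03,  1.05048023e-04,
       -1.55860870e-04,  3.67128088e-06]), 'joint_torque': array([ 1.17805761e-03, -5.44613564e+01, -2.73663765e+01,  6.43270416e-02,
        2.28646304e-02, -8.71468478e-05]), 'ee_pos': array([216.30536691, 585.73270693, 195.79297826]), 'orientation': array([-5.52775409e-01, -3.09228793e+00,  2.37550991e-03]), 'ft_force': array([-0.46990891,  0.51558034,  0.19259796]), 'moment': array([ 0.00722206, -0.06129612, -0.0197614 ]), 'grasp_force': 0.0, 'width': 87.94969963337324}
{'camera_matrix': array([[519.58178031,   0.        , 320.25136984],
       [  0.        , 519.58178031, 241.44284688],
       [  0.        ,   0.        ,   1.        ]]), 'k1': -0.053521421217871394, 'extrinsics': array([[-2.68951600e-01,  7.80212224e-01, -5.64742350e-01,
         1.21788236e+03],
       [ 9.63101344e-01,  2.11741849e-01, -1.66136060e-01,
         2.10328226e+02],
       [-1.00417955e-02, -5.88586675e-01, -8.08371751e-01,
         1.10370894e+03],
       [ 0.00000000e+00,  0.00000000e+00,  0.00000000e+00,
         1.00000000e+00]])}
{'camera_matrix': array([[604.91108762,   0.        , 320.42313605],
       [  0.        , 604.91108762, 231.02614144],
       [  0.        ,   0.        ,   1.        ]]), 'k1': -0.1632499435049787, 'extrinsics': array([[ 9.40143259e-01, -1.81383836e-01,  2.88497066e-01,
         4.88835316e+01],
       [-3.40418827e-01, -5.38810730e-01,  7.70582909e-01,
        -1.20947154e+03],
       [ 1.56740310e-02, -8.22668160e-01, -5.68305748e-01,
         9.50610779e+02],
       [ 0.00000000e+00,  0.00000000e+00,  0.00000000e+00,
         1.00000000e+00]])}
```

View pics/scene.png

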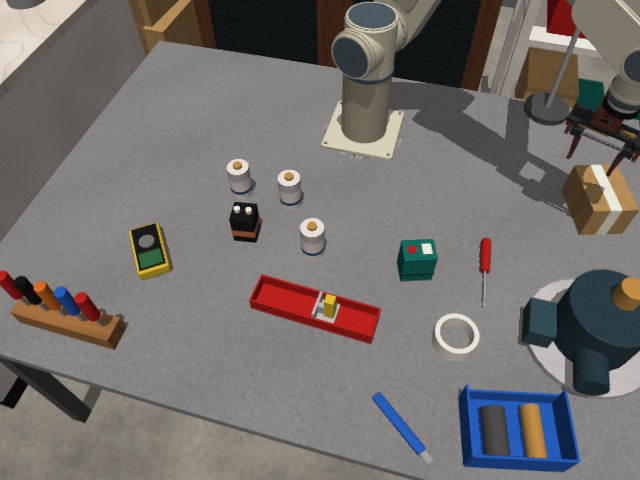

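View pics/side.png

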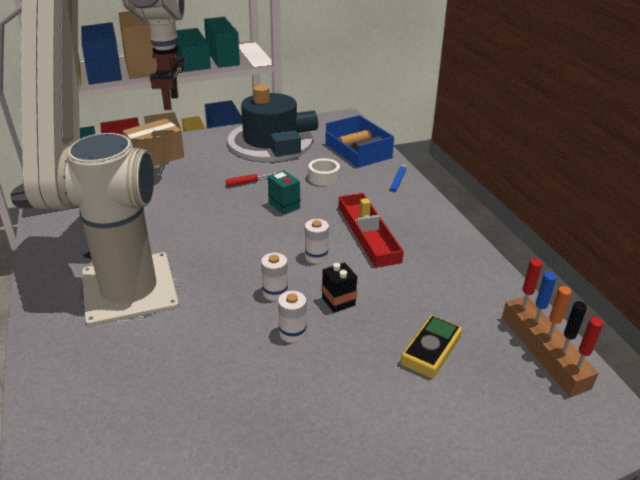

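The scene view shows three canisters; the farthest to the robot's left (+y) is at (312,236). The control is at (417,260), the transformer at (245,222), the tray spans (250,290)–(380,325), and the yellow handle is at (330,305). The side view agrees (filter 317,240).

```bash
cat > loc.py <<'E'
from h import *
def rect(p):
    (c,s,a)=cv2.minAreaRect(p[:,:2].astype(np.float32)); return np.round(c,1),np.round(s,1),round(a,1)
for n in("scene","side"):
    im=np.load(n+".npy");P=np.load(n+"P.npy");d=np.load(n+"D.npy")
    hsv=cv2.cvtColor(im,cv2.COLOR_RGB2HSV);H,S,V=[hsv[...,i].astype(int) for i in range(3)];Z=P[...,2]
    v,u=np.mgrid[0:480,0:640]
    def box(a,b,c,e): return (u>a)&(u<c)&(v>b)&(v<e)&(d>0)
    B=dict(scene=dict(control=(390,230,445,290),tray=(235,265,395,350),trans=(225,195,265,245),filt=(295,212,330,260)),
           side=dict(control=(262,165,305,215),tray=(330,185,410,270),trans=(315,258,362,315),filt=(300,214,335,266)))[n]
    print(n)
    for k,(lo,hi) in dict(control=(88,102),trans=(83,97),filt=(94,104)).items():
        m=box(*B[k])&(Z>lo)&(Z<hi); p=P[m]
        print(k,m.sum(),rect(p),np.median(p[:,2]).round(1), p[:,:2].mean(0).round(1))
        if k=='filt': print('circle',cv2.minEnclosingCircle(p[:,:2].astype(np.float32)))
    red=box(*B['tray'])&((H<8)|(H>172))&(S>150)&(Z<60)
    p=P[red&(Z>34)&(Z<46)];print('tray rim',len(p),rect(p))
    p=P[red];print('tray all',len(p),rect(p))
    yl=box(*B['tray'])&(H>18)&(H<34)&(S>130)&(Z>45);p=P[yl]
    print('handle',len(p),rect(p),p[:,2].max());p=p[p[:,2]>80];print(' top',len(p),rect(p) if len(p) else 0)
E
python3 loc.py
```

```text
scene
control 722 (array([473.8, 234.9]), array([63.3, 79. ]), 17.9) 95.4 [477.3 234.9]
trans 413 (array([ 470.2, -211.4]), array([66.2, 60.9]), 8.2) 90.8 [ 475.  -209.6]
filt 335 (array([481.7, -26.7]), array([60.7, 58.8]), 16.3) 100.2 [484.1 -25.9]
circle ((481.72161865234375, -26.349193572998047), 31.388381958007812)
tray rim 789 (array([652. ,  26.4]), array([301.5,  80.9]), 87.1)
tray all 3894 (array([652.5,  26.5]), array([301.5,  81.3]), 86.8)
handle 188 (array([655.5,  64.8]), array([24.3, 26. ]), 86.4) 91.7825800385574
 top 100 (array([654.2,  64.6]), array([24.3, 23.7]), 88.7)
side
control 333 (array([472. , 233.5]), array([63. , 85.9]), 17.3) 93.8 [471.5 229.3]
trans 431 (array([ 470.6, -211.5]), array([61.9, 66.6]), 7.1) 90.2 [ 468.5 -218.4]
filt 242 (array([462.4, -90.9]), array([201.3,  58.5]), 74.3) 98.8 [477.8 -35.7]
circle ((474.7872314453125, -94.3704605102539), 101.59078216552734)
tray rim 390 (array([650.4,  25.7]), array([310.6,  80.2]), 86.5)
tray all 1882 (array([650.1,  25.8]), array([310.7,  80.8]), 86.6)
handle 146 (array([652.6,  59.8]), array([26.3, 25.6]), 76.6) 88.17336812271424
 top 39 (array([654.1,  60.8]), array([20.1, 24.2]), 18.5)
```

```bash
cat > to.py <<'E'
import sys
from h import *
from scipy.spatial.transform import Rotation as R
# to.py X Y Z PSI(world deg of tool y) ; or: to.py tray TX TY Z
a=sys.argv[1:]
YAW=-3.0;C=np.array([651.3,26.2])
if a[0]=="tray":
    c,s=np.cos(np.radians(YAW)),np.sin(np.radians(YAW));tx,ty=float(a[1]),float(a[2])
    X,Y=C+[c*tx-s*ty,s*tx+c*ty];Z=float(a[3]);psi=YAW
else: X,Y,Z,psi=map(float,a)
o=get_obs();M=R.from_rotvec(o["orientation"]).as_matrix()
cur=np.degrees(np.arctan2(M[1,1],M[0,1]))
M2=R.from_euler('z',psi,degrees=True).as_matrix()@np.array([[0,1,0],[1,0,0],[0,0,-1.]])
d=M2.T@(np.array([X,Y,Z])-o["ee_pos"])
print("t",o["t"],"pos",o["ee_pos"].round(1),"psi",cur.round(2),"target",round(X,1),round(Y,1),"twistz",round(cur-psi,2),"rem twist",np.degrees(R.from_matrix(M.T@M2).as_rotvec()).round(2),"then delta m",(d/1000).round(4),"F",o["ft_force"].round(1),"w",round(o["width"],1))
E
python3 to.py 654.2 64.0 130 -3
```

```text
t 0.1 pos [216.3 585.8 195.9] psi 69.73 target 654.2 64.0 twistz 72.73 rem twist [-7.000e-02  5.000e-02  7.273e+01] then delta m [-0.4982  0.4646  0.0659] F [-1. -0.  1.] w 87.8
```

```bash
python3 -m creep '{"delta_pos":[[0,0,0],[0,0,0],[0,0,0],[0,0,0],[0,0,0],[0,0,0],[0,0,0],[0,0,0],[0,0,0],[0,0,0],[0,0,0]],"twist":[[0,0,6.6],[0,0,6.6],[0,0,6.6],[0,0,6.6],[0,0,6.6],[0,0,6.6],[0,0,6.6],[0,0,6.6],[0,0,6.6],[0,0,6.6],[0,0,6.6]]}' 1
python3 to.py 654.2 64.0 130 -3
```

```text
t: 1.02
ee_pos: [216.4, 586.0, 196.1]
orientation: [2.282, 2.158, -0.001]
ft_force: [0.3, 0.1, -0.1]
width: 87.8
grasp_force: 0.0
t 1.0167 pos [216.4 586.  196.1] psi -3.2 target 654.2 64.0 twistz -0.2 rem twist [-0.02  0.05 -0.2 ] then delta m [-0.4983  0.4645  0.0661] F [ 0.3  0.1 -0.1] w 87.8
```

```bash
python3 -m creep '{"delta_pos":[[-0.027,0.025,0.003],[-0.027,0.025,0.003],[-0.027,0.025,0.003],[-0.027,0.025,0.003],[-0.027,0.025,0.003],[-0.027,0.025,0.003],[-0.027,0.025,0.003],[-0.027,0.025,0.003],[-0.027,0.025,0.003],[-0.027,0.025,0.003],[-0.027,0.025,0.003],[-0.027,0.025,0.003],[-0.027,0.025,0.003],[-0.027,0.025,0.003],[-0.027,0.025,0.003],[-0.027,0.025,0.003],[-0.027,0.025,0.003],[-0.027,0.025,0.003]],"twist":[[0,0,0],[0,0,0],[0,0,0],[0,0,0],[0,0,0],[0,0,0],[0,0,0],[0,0,0],[0,0,0],[0,0,0],[0,0,0],[0,0,0],[0,0,0],[0,0,0],[0,0,0],[0,0,0],[0,0,0],[0,0,0]]}'
python3 - <<'E'
from h import *
P=camera_params("wrist");im,d=get_image("wrist");np.save("w1",im);np.save("w1P",pts("wrist",d,P));cv2.imwrite("pics/w1.png",im[...,::-1])
E
python3 to.py 654.2 64.0 51 -3
```

```text
t: 2.52
ee_pos: [642.2, 76.7, 142.1]
orientation: [-2.276, -2.164, 0.001]
ft_force: [1.0, 0.5, -0.0]
width: 87.6
grasp_force: 0.0
t 2.5667 pos [646.3  71.9 141.8] psi -3.03 target 654.2 64.0 twistz -0.03 rem twist [ 0.15  0.1  -0.03] then delta m [-0.0075  0.0083  0.0908] F [ 2.3 -2.6 -0.3] w 88.0
```

View pics/w1.png

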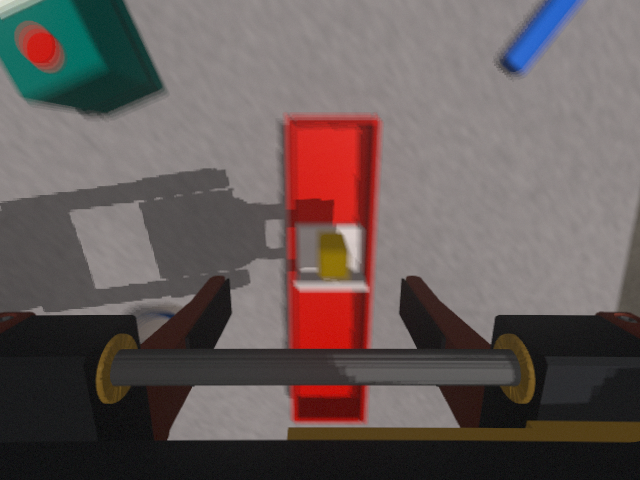

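```bash
python3 - <<'E'
from h import *
im=np.load("w1.npy");P=np.load("w1P.npy");hsv=cv2.cvtColor(im,cv2.COLOR_RGB2HSV);H,S,V=[hsv[...,i].astype(int) for i in range(3)];Z=P[...,2]
near=(abs(P[...,0]-652)<70)&(abs(P[...,1]-26)<180)
R=lambda p:cv2.minAreaRect(p[:,:2].astype(np.float32))
p=P[near&(H>18)&(H<34)&(S>130)&(Z>80)&(Z<90)];print(len(p),R(p))
p=P[near&((H<8)|(H>172))&(S>150)&(Z>36)&(Z<44)];print(len(p),R(p))
t=np.radians(-3);q=(p[:,:2]-[651.3,26.2])@np.array([[np.cos(t),-np.sin(t)],[np.sin(t),np.cos(t)]])
for s in(-1,1):
  m=(q[:,0]*s>30)
  if m.sum()>20: print(s,m.sum(),np.polyfit(q[m,1],q[m,0],1),q[m].min(0),q[m].max(0))
E
python3 to.py 654.2 64.0 51 -3
```

```text
785 ((656.03759765625, 66.76535034179688), (23.757293701171875, 20.25674057006836), 87.30974578857422)
2533 ((653.7566528320312, 25.077896118164062), (294.1024475097656, 74.97401428222656), 86.97840118408203)
-1 727 [-9.22429725e-05 -3.33289100e+01] [ -34.98388423 -146.03161477] [-30.04855456 142.17407236]
1 1482 [2.40971039e-03 3.68618781e+01] [  30.07736667 -147.94790754] [ 39.99632895 146.04708074]
t 2.5667 pos [646.3  71.9 141.8] psi -3.03 target 654.2 64.0 twistz -0.03 rem twist [ 0.15  0.1  -0.03] then delta m [-0.0075  0.0083  0.0908] F [ 2.3 -2.6 -0.3] w 88.0
```

The wrist view shows the tray upright along column 330 with the handle at (332,255) between the fingers, consistent with the earlier fixes (tray x perhaps 1 mm larger). I'll settle and then re-read.

```bash
sed -i 's/651.3,26.2/652.0,26.0/' to.py; python3 -m creep '{"delta_pos":[[0,0,0],[0,0,0],[0,0,0]],"twist":[[0,0,0],[0,0,0],[0,0,0]]}'
python3 to.py 654.7 64.5 51 -3
python3 - <<'E'
from h import *
P=camera_params("wrist");im,d=get_image("wrist");P=pts("wrist",d,P)
hsv=cv2.cvtColor(im,cv2.COLOR_RGB2HSV);H,S,V=[hsv[...,i].astype(int) for i in range(3)];Z=P[...,2]
near=(abs(P[...,0]-652)<70)&(abs(P[...,1]-26)<180)
R=lambda p:cv2.minAreaRect(p[:,:2].astype(np.float32))
p=P[near&(H>18)&(H<34)&(S>130)&(Z>80)&(Z<90)];print(len(p),R(p))
p=P[near&((H<8)|(H>172))&(S>150)&(Z>36)&(Z<44)];print(len(p),R(p))
E
```

```text
t: 2.82
ee_pos: [640.5, 79.1, 142.2]
orientation: [-2.275, -2.165, 0.001]
ft_force: [0.1, 0.1, 0.4]
width: 87.8
grasp_force: 0.0
t 2.8167 pos [640.5  79.1 142.2] psi -2.84 target 654.7 64.5 twistz 0.16 rem twist [-0.08 -0.    0.16] then delta m [-0.0138  0.0149  0.0912] F [0.1 0.1 0.4] w 87.8
875 ((654.5303344726562, 66.55509948730469), (24.540618896484375, 22.47060203552246), 87.32630920410156)
3696 ((652.4210205078125, 28.810218811035156), (298.7274169921875, 76.52468872070312), 86.96720886230469)
```

```bash
sed -i 's/652.0,26.0/652.0,27.0/' to.py; python3 -m creep '{"delta_pos":[[-0.007,0.007,0.01],[-0.006,0.007,0.02],[0,0,0.025],[0,0,0.02],[0,0,0.012],[0,0,0.004],[0,0,0],[0,0,0]],"twist":[[0,0,0],[0,0,0],[0,0,0],[0,0,0],[0,0,0],[0,0,0],[0,0,0],[0,0,0]]}'; python3 to.py tray 0 38.5 51
python3 -m creep '{"delta_pos":[[0,0,0],[0,0,0],[0,0,0],[0,0,0],[0,0,0],[0,0,0],[0,0,0],[0,0,0]],"twist":[[0,0,0],[0,0,0],[0,0,0],[0,0,0],[0,0,0],[0,0,0],[0,0,0],[0,0,0]]}' 0.15;python3 to.py tray 0 131 51
```

```text
t: 3.53
ee_pos: [655.4, 65.0, 52.1]
orientation: [2.275, 2.165, 0.001]
ft_force: [-0.7, -0.2, -0.5]
width: 88.2
grasp_force: 0.0
t 3.5333 pos [655.4  65.   52.1] psi -2.84 target 654.0 65.4 twistz 0.16 rem twist [ 0.05 -0.01  0.16] then delta m [ 0.0004 -0.0014  0.0011] F [-0.7 -0.2 -0.5] w 88.2
t: 4.2
ee_pos: [654.9, 64.7, 51.6]
orientation: [-2.276, -2.165, 0.0]
ft_force: [0.0, -1.0, 0.5]
width: 37.9
grasp_force: 0.0
t 4.2 pos [654.9  64.7  51.6] psi -2.87 target 658.9 157.8 twistz 0.13 rem twist [-0.    0.    0.13] then delta m [ 0.0932 -0.0009  0.0006] F [ 0.  -1.   0.5] w 37.9
```

```bash
python3 -m creep '{"delta_pos":[[0,0,0],[0,0,0],[0,0,0],[0,0,0],[0,0,0]],"twist":[[0,0,0],[0,0,0],[0,0,0],[0,0,0],[0,0,0]]}' 0.15;python3 to.py tray 0 129 51
```

```text
t: 4.62
ee_pos: [653.1, 64.7, 51.3]
orientation: [-2.275, -2.163, 0.004]
ft_force: [-4.6, 0.4, 3.8]
width: 23.5
grasp_force: 30.0
t 4.6167 pos [653.1  64.7  51.3] psi -2.88 target 658.8 155.8 twistz 0.12 rem twist [-0.21  0.02  0.12] then delta m [0.0913 0.0009 0.0003] F [-4.6  0.4  3.8] w 23.5
```

```bash
sed -i 's/652.0,27.0/651.2,27.0/' to.py; python3 -m creep '{"delta_pos":[[0.004,-0.001,0],[0.008,0,0],[0.011,0,0],[0.013,0,0],[0.014,0,0],[0.013,0,0],[0.012,0,0],[0.008,0,0],[0.005,0,0],[0.001,0,0],[0,0,0],[0,0,0]],"twist":[[0,0,0],[0,0,0],[0,0,0],[0,0,0],[0,0,0],[0,0,0],[0,0,0],[0,0,0],[0,0,0],[0,0,0],[0,0,0],[0,0,0]]}';python3 to.py tray 0 129 51
```

```text
t: 5.62
ee_pos: [657.9, 154.5, 51.4]
orientation: [-2.276, -2.164, -0.001]
ft_force: [-4.5, 2.6, 0.3]
width: 23.7
grasp_force: 30.0
t 5.6167 pos [657.9 154.5  51.4] psi -2.9 target 658.0 155.8 twistz 0.1 rem twist [-0.05 -0.08  0.1 ] then delta m [ 0.0014 -0.      0.0004] F [-4.5  2.6  0.3] w 23.7
```

```bash
python3 -m creep '{"delta_pos":[[0,0,0],[0,0,0],[0,0,0],[0,0,-0.01],[0,0,-0.025],[0,0,-0.025],[0,0,-0.025],[0,0,-0.01],[0,0,0],[0,0,0]],"twist":[[0,0,0],[0,0,0],[0,0,0],[0,0,-3],[0,0,-3],[0,0,-3],[0,0,-3],[0,0,-3],[0,0,-3],[0,0,-2.6]]}' 1;python3 to.py 473 234.3 145 17.6
```

```text
t: 6.45
ee_pos: [660.0, 153.5, 148.5]
orientation: [1.848, 2.537, 0.005]
ft_force: [-1.0, -1.3, 0.1]
width: 86.1
grasp_force: 0.0
t 6.45 pos [660.  153.5 148.5] psi 17.86 target 473.0 234.3 twistz 0.26 rem twist [0.24 0.03 0.26] then delta m [ 0.1335 -0.1538  0.0035] F [-1.  -1.3  0.1] w 86.1
```

```bash
python3 -m creep '{"delta_pos":[[0.013,-0.015,0],[0.026,-0.030,0],[0.030,-0.035,0],[0.030,-0.035,0],[0.022,-0.026,0],[0.012,-0.013,0],[0,0,0],[0,0,0]],"twist":[[0,0,0],[0,0,0],[0,0,0],[0,0,0],[0,0,0],[0,0,0],[0,0,0],[0,0,0]]}';python3 to.py 473 234.3 48 17.6
```

```text
t: 7.12
ee_pos: [480.4, 230.5, 147.3]
orientation: [1.85, 2.537, 0.003]
ft_force: [0.9, -0.2, 0.6]
width: 87.5
grasp_force: 0.0
t 7.1167 pos [480.4 230.5 147.3] psi 17.81 target 473.0 234.3 twistz 0.21 rem twist [0.14 0.   0.21] then delta m [ 0.0058 -0.0059  0.0993] F [ 0.9 -0.2  0.6] w 87.5
```

```bash
python3 - <<'E'
from h import *
P=camera_params("wrist");im,d=get_image("wrist");cv2.imwrite("pics/w2.png",im[...,::-1]);P=pts("wrist",d,P);Z=P[...,2]
hsv=cv2.cvtColor(im,cv2.COLOR_RGB2HSV);H,S,V=[hsv[...,i].astype(int) for i in range(3)]
m=(abs(P[...,0]-473)<60)&(abs(P[...,1]-234)<70)&(Z>88)&(Z<100)&(H>75)&(H<100)&(S>80)
p=P[m];print(len(p),cv2.minAreaRect(p[:,:2].astype(np.float32)),np.median(p[:,2]))
E
```

```text
6276 ((474.1031188964844, 238.08712768554688), (58.966339111328125, 79.50286865234375), 18.251169204711914) 94.20381791157058
```

```bash
python3 to.py 473.6 236 49 17.9
```

```text
t 7.1667 pos [481.2 230.3 147.2] psi 17.75 target 473.6 236.0 twistz -0.15 rem twist [ 0.15  0.   -0.15] then delta m [ 0.0078 -0.0055  0.0982] F [ 0.4 -0.3 -0.1] w 87.7
```

```bash
python3 -m creep '{"delta_pos":[[0.004,-0.003,0],[0.004,-0.0025,0],[0,0,0.012],[0,0,0.02],[0,0,0.025],[0,0,0.02],[0,0,0.013],[0,0,0.008],[0,0,0],[0,0,0]],"twist":[[0,0,0],[0,0,0],[0,0,0],[0,0,0],[0,0,0],[0,0,0],[0,0,0],[0,0,0],[0,0,0],[0,0,0]]}';python3 to.py 473.6 236 49 17.9
```

```text
t: 8.0
ee_pos: [472.0, 235.8, 48.5]
orientation: [-1.853, -2.537, 0.001]
ft_force: [0.3, -0.0, -0.1]
width: 87.6
grasp_force: 0.0
t 8.0 pos [472.  235.8  48.5] psi 17.7 target 473.6 236.0 twistz -0.2 rem twist [-0.02  0.   -0.2 ] then delta m [-0.0003  0.0016 -0.0005] F [ 0.3 -0.  -0.1] w 87.6
```

```bash
python3 -m creep '{"delta_pos":[[0,0,0],[0,0,0],[0,0,0],[0,0,0],[0,0,0],[0,0,0],[0,0,0]],"twist":[[0,0,0],[0,0,0],[0,0,0],[0,0,0],[0,0,0],[0,0,0],[0,0,0]]}' 0.55;python3 to.py tray 0 35 54
```

```text
t: 8.58
ee_pos: [472.3, 236.2, 49.2]
orientation: [1.852, 2.537, 0.002]
ft_force: [0.3, 0.4, 4.0]
width: 59.6
grasp_force: 30.0
t 8.5833 pos [472.3 236.2  49.2] psi 17.73 target 653.0 62.0 twistz 20.73 rem twist [ 8.000e-02 -2.000e-02  2.073e+01] then delta m [-0.1646  0.1896 -0.0048] F [0.3 0.4 4. ] w 59.6
```

```bash
python3 -m creep '{"delta_pos":[[0,0,-0.005],[0,0,-0.012],[0,0,-0.018],[0,0,-0.02],[0,0,-0.012],[0,0,-0.005],[0,0,0],[0,0,0]],"twist":[[0,0,0],[0,0,2],[0,0,4],[0,0,5],[0,0,5],[0,0,3],[0,0,1.7],[0,0,0]]}';python3 to.py tray 0 35 120
python3 -m creep '{"delta_pos":[[-0.008,0.010,0],[-0.016,0.018,0],[-0.023,0.026,0],[-0.025,0.029,0],[-0.025,0.029,0],[-0.025,0.029,0],[-0.021,0.025,0],[-0.013,0.015,0],[-0.006,0.007,0],[-0.003,0.002,0],[0,0,0],[0,0,0],[0,0,0]],"twist":[[0,0,0],[0,0,0],[0,0,0],[0,0,0],[0,0,0],[0,0,0],[0,0,0],[0,0,0],[0,0,0],[0,0,0],[0,0,0],[0,0,0],[0,0,0]]}';python3 to.py tray 0 35 120
```

```text
t: 9.25
ee_pos: [471.2, 235.7, 120.8]
orientation: [-2.279, -2.162, 0.001]
ft_force: [-0.5, -0.1, -2.6]
width: 60.5
grasp_force: 29.9
t 9.25 pos [471.2 235.7 120.8] psi -3.03 target 653.0 62.0 twistz -0.03 rem twist [-0.02  0.01 -0.03] then delta m [-0.164   0.1906  0.0008] F [-0.5 -0.1 -2.6] w 60.5
t: 10.33
ee_pos: [651.7, 62.3, 120.4]
orientation: [-2.276, -2.164, 0.001]
ft_force: [-0.5, -0.5, -2.8]
width: 59.9
grasp_force: 29.9
t 10.3333 pos [651.7  62.3 120.4] psi -2.89 target 653.0 62.0 twistz 0.11 rem twist [-0.07 -0.    0.11] then delta m [-0.0003  0.0013  0.0004] F [-0.5 -0.5 -2.8] w 59.9
```

```bash
cat > chk.py <<'E'
from h import *
import sys
P=camera_params("wrist");im,d=get_image("wrist");cv2.imwrite(f"pics/{sys.argv[1]}.png",im[...,::-1]);P=pts("wrist",d,P);Z=P[...,2]
hsv=cv2.cvtColor(im,cv2.COLOR_RGB2HSV);H,S,V=[hsv[...,i].astype(int) for i in range(3)]
near=(abs(P[...,0]-652)<70)&(abs(P[...,1]-26)<180)
p=P[near&((H<8)|(H>172))&(S>150)&(Z>34)&(Z<46)][:,:2]
t=np.radians(-3);q=(p-[651.2,27])@np.array([[np.cos(t),-np.sin(t)],[np.sin(t),np.cos(t)]])
for s in(-1,1):
  m=q[:,0]*s>28
  print("rim",s,m.sum(),np.percentile(q[m,0],[2,50,98]).round(1))
print("y range",np.percentile(q[:,1],[.5,99.5]).round(1))
E
python3 chk.py w3;python3 to.py tray 0 35 55
```

```text
rim -1 995 [-36.8 -34.2 -29. ]
rim 1 1027 [29.1 36.4 39.1]
y range [-147.6  150.8]
t 10.3833 pos [651.9  62.3 120.5] psi -2.89 target 653.0 62.0 twistz 0.11 rem twist [-0.05 -0.    0.11] then delta m [-0.0003  0.0012  0.0655] F [-0.4 -0.1 -2.5] w 59.8
```

View pics/w3.png

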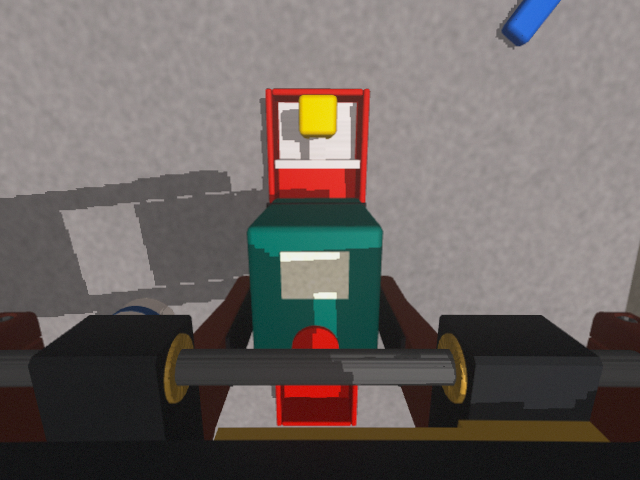

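The wrist view shows the control held squarely over the tray (box columns 250–382, tray 268–368), with the stop fully back at row 163. I'm lowering it now.

```bash
sed -i 's/651.2,27.0/651.7,27.0/' to.py; python3 -m creep '{"delta_pos":[[0,0.0015,0.004],[0,0,0.01],[0,0,0.014],[0,0,0.014],[0,0,0.01],[0,0,0.006],[0,0,0.004],[0,0,0],[0,0,0]],"twist":[[0,0,0],[0,0,0],[0,0,0],[0,0,0],[0,0,0],[0,0,0],[0,0,0],[0,0,0],[0,0,0]]}';python3 to.py tray 0 35 54
```

```text
t: 11.13
ee_pos: [654.5, 61.1, 58.4]
orientation: [-2.278, -2.163, 0.0]
ft_force: [-0.1, 0.2, -2.5]
width: 59.9
grasp_force: 29.9
t 11.1333 pos [654.5  61.1  58.4] psi -2.98 target 653.5 62.0 twistz 0.02 rem twist [-0.01  0.    0.02] then delta m [ 0.0008 -0.001   0.0044] F [-0.1  0.2 -2.5] w 59.9
```

```bash
python3 -m creep '{"delta_pos":[[0,-0.001,0.002],[0,0,0.0015],[0,0,0.001],[0,0,0],[0,0,0]],"twist":[[0,0,0],[0,0,0],[0,0,0],[0,0,0],[0,0,0]]}';python3 to.py tray 0 35 54
```

```text
t: 11.55
ee_pos: [653.5, 61.2, 54.3]
orientation: [2.278, 2.163, 0.0]
ft_force: [-0.1, -0.7, -2.8]
width: 59.6
grasp_force: 29.9
t 11.55 pos [653.5  61.2  54.3] psi -2.97 target 653.5 62.0 twistz 0.03 rem twist [ 0.02 -0.    0.03] then delta m [0.0007 0.     0.0003] F [-0.1 -0.7 -2.8] w 59.6
```

```bash
python3 -m creep '{"delta_pos":[[0,0,0.001],[0,0,0],[0,0,0]],"twist":[[0,0,0],[0,0,0],[0,0,0]]}'
python3 -m creep '{"delta_pos":[[0,0,0],[0,0,0],[0,0,0],[0,0,0],[0,0,0],[0,0,-0.01],[0,0,-0.025],[0,0,-0.03],[0,0,-0.03],[0,0,-0.01],[0,0,0],[0,0,0],[0,0,0]],"twist":[[0,0,0],[0,0,0],[0,0,0],[0,0,0],[0,0,0],[0,0,0],[0,0,0],[0,0,0],[0,0,0],[0,0,0],[0,0,0],[0,0,0],[0,0,0]]}' 1;python3 to.py 481.5 -27 155 -3
```

```text
t: 11.8
ee_pos: [653.6, 61.3, 54.2]
orientation: [2.278, 2.163, 0.0]
ft_force: [-2.5, 0.7, 5.4]
width: 59.9
grasp_force: 29.9
t: 12.88
ee_pos: [652.2, 61.2, 156.5]
orientation: [-2.277, -2.162, 0.003]
ft_force: [0.6, -0.2, -0.1]
width: 87.4
grasp_force: 0.0
t 12.8833 pos [652.2  61.2 156.5] psi -2.97 target 481.5 -27.0 twistz 0.03 rem twist [-0.14  0.02  0.03] then delta m [-0.097  -0.1659  0.0015] F [ 0.6 -0.2 -0.1] w 87.4
```

```bash
python3 -m creep '{"delta_pos":[[-0.006,-0.010,0],[-0.015,-0.026,0],[-0.019,-0.033,0],[-0.019,-0.033,0],[-0.017,-0.029,0],[-0.012,-0.020,0],[-0.006,-0.010,0],[-0.003,-0.005,0],[0,0,0],[0,0,0],[0,0,0]],"twist":[[0,0,0],[0,0,0],[0,0,0],[0,0,0],[0,0,0],[0,0,0],[0,0,0],[0,0,0],[0,0,0],[0,0,0],[0,0,0]]}'; python3 - <<'E'
from h import *
P=camera_params("wrist");im,d=get_image("wrist");cv2.imwrite("pics/w4.png",im[...,::-1]);P=pts("wrist",d,P);Z=P[...,2]
m=(abs(P[...,0]-481)<45)&(abs(P[...,1]+27)<45)&(Z>95)&(Z<104)
p=P[m];print(len(p),cv2.minAreaRect(p[:,:2].astype(np.float32)),cv2.minEnclosingCircle(p[:,:2].astype(np.float32)),np.median(p[:,2]))
E
python3 to.py 481.5 -27 49 -3
```

```text
t: 13.8
ee_pos: [484.0, -26.7, 158.0]
orientation: [2.277, 2.163, 0.001]
ft_force: [0.3, 0.2, 0.1]
width: 87.9
grasp_force: 0.0
3931 ((481.4493713378906, -25.455535888671875), (60.62310791015625, 59.7225341796875), 84.65693664550781) ((481.21319580078125, -25.50638771057129), 30.49423599243164) 99.20932688284574
t 13.85 pos [483.9 -26.6 158. ] psi -2.94 target 481.5 -27.0 twistz 0.06 rem twist [ 0.04 -0.    0.06] then delta m [-0.0005 -0.0023  0.109 ] F [-0.2 -0.  -0.1] w 87.8
```

```bash
python3 -m creep '{"delta_pos":[[0.0005,-0.0024,0.006],[0,0,0.014],[0,0,0.022],[0,0,0.024],[0,0,0.02],[0,0,0.013],[0,0,0.007],[0,0,0.003],[0,0,0],[0,0,0],[0,0,0]],"twist":[[0,0,0],[0,0,0],[0,0,0],[0,0,0],[0,0,0],[0,0,0],[0,0,0],[0,0,0],[0,0,0],[0,0,0],[0,0,0]]}'; python3 to.py 481.4 -26 49 -3;python3 -m creep '{"delta_pos":[[0,0,0],[0,0,0],[0,0,0],[0,0,0],[0,0,0],[0,0,0],[0,0,0]],"twist":[[0,0,0],[0,0,0],[0,0,0],[0,0,0],[0,0,0],[0,0,0],[0,0,0]]}' 0.55;python3 to.py tray 0 -44 55
```

```text
t: 14.77
ee_pos: [481.0, -26.4, 49.8]
orientation: [2.277, 2.162, 0.002]
ft_force: [0.4, 0.0, -0.5]
width: 87.9
grasp_force: 0.0
t 14.7667 pos [481.  -26.4  49.8] psi -2.97 target 481.4 -26.0 twistz 0.03 rem twist [0.09 0.   0.03] then delta m [0.0004 0.0004 0.0008] F [ 0.4  0.  -0.5] w 87.9
t: 15.35
ee_pos: [480.2, -26.4, 49.3]
orientation: [2.278, 2.163, 0.0]
ft_force: [-1.1, -0.9, 3.6]
width: 59.5
grasp_force: 30.0
t 15.35 pos [480.2 -26.4  49.3] psi -2.97 target 649.4 -16.9 twistz 0.03 rem twist [0.   0.   0.03] then delta m [ 0.0183  0.1684 -0.0057] F [-1.1 -0.9  3.6] w 59.5
```

```bash
python3 -m creep '{"delta_pos":[[0,0,-0.005],[0,0,-0.012],[0,0,-0.02],[0,0,-0.02],[0.001,0.006,-0.012],[0.002,0.014,-0.003],[0.002,0.023,0],[0.003,0.028,0],[0.003,0.028,0],[0.003,0.028,0],[0.002,0.020,0],[0.001,0.012,0],[0.001,0.006,0],[0,0.0035,0],[0,0,0],[0,0,0],[0,0,0]],"twist":[[0,0,0],[0,0,0],[0,0,0],[0,0,0],[0,0,0],[0,0,0],[0,0,0],[0,0,0],[0,0,0],[0,0,0],[0,0,0],[0,0,0],[0,0,0],[0,0,0],[0,0,0],[0,0,0],[0,0,0]]}'; python3 to.py tray 0 -44 54.3
```

```text
t: 16.77
ee_pos: [648.3, -17.2, 120.9]
orientation: [-2.278, -2.163, 0.001]
ft_force: [-0.7, 0.2, -3.8]
width: 60.1
grasp_force: 30.0
t 16.7667 pos [648.3 -17.2 120.9] psi -2.97 target 649.4 -16.9 twistz 0.03 rem twist [-0.07  0.    0.03] then delta m [0.0003 0.0011 0.0666] F [-0.7  0.2 -3.8] w 60.1
```

```bash
python3 -m creep '{"delta_pos":[[0,0.001,0.004],[0,0,0.01],[0,0,0.014],[0,0,0.014],[0,0,0.01],[0,0,0.006],[0,0,0.004],[0,0,0.002],[0,0,0],[0,0,0],[0,0,0]],"twist":[[0,0,0],[0,0,0],[0,0,0],[0,0,0],[0,0,0],[0,0,0],[0,0,0],[0,0,0],[0,0,0],[0,0,0],[0,0,0]]}';python3 to.py tray 0 -44 54.3
```

```text
t: 17.68
ee_pos: [651.0, -17.2, 57.7]
orientation: [2.278, 2.163, 0.001]
ft_force: [-0.0, 1.0, -3.4]
width: 59.8
grasp_force: 30.0
t 17.6833 pos [651.  -17.2  57.7] psi -2.97 target 649.4 -16.9 twistz 0.03 rem twist [0.07 0.   0.03] then delta m [ 0.0002 -0.0016  0.0034] F [-0.   1.  -3.4] w 59.8
```

```bash
python3 -m creep '{"delta_pos":[[0,-0.001,0.0015],[0,0,0.0015],[0,0,0.001],[0,0,0],[0,0,0]],"twist":[[0,0,0],[0,0,0],[0,0,0],[0,0,0],[0,0,0]]}';python3 to.py tray 0 -44 54.3
```

```text
t: 18.1
ee_pos: [649.6, -17.2, 54.3]
orientation: [2.278, 2.163, 0.001]
ft_force: [-3.6, -0.1, 6.4]
width: 59.4
grasp_force: 30.0
t 18.1 pos [649.6 -17.2  54.3] psi -2.97 target 649.4 -16.9 twistz 0.03 rem twist [0.03 0.   0.03] then delta m [ 0.0002 -0.0002 -0.    ] F [-3.6 -0.1  6.4] w 59.4
```

```bash
python3 -m creep '{"delta_pos":[[0,0,0],[0,0,0],[0,0,0],[0,0,0],[0,0,0],[0,0,-0.01],[0,0,-0.025],[0,0,-0.03],[0,0,-0.03],[0,0,-0.01],[0,0,0],[0,0,0],[0,0,0]],"twist":[[0,0,0],[0,0,0],[0,0,0],[0,0,0],[0,0,0],[0,0,0],[0,0,0],[0,0,0],[0,0,-2],[0,0,-3],[0,0,-3],[0,0,-2.7],[0,0,0]]}' 1;python3 to.py 470.4 -211.5 155 7.7
```

```text
t: 19.18
ee_pos: [649.7, -17.2, 159.3]
orientation: [2.064, 2.367, 0.001]
ft_force: [0.1, -0.1, -0.6]
width: 87.6
grasp_force: 0.0
t 19.1833 pos [649.7 -17.2 159.3] psi 7.82 target 470.4 -211.5 twistz 0.12 rem twist [0.08 0.01 0.12] then delta m [-0.1685 -0.2037  0.0043] F [ 0.1 -0.1 -0.6] w 87.6
```

```bash
python3 -m creep '{"delta_pos":[[-0.007,-0.009,0],[-0.016,-0.019,0],[-0.024,-0.029,0],[-0.025,-0.031,0],[-0.025,-0.031,0],[-0.025,-0.030,0],[-0.021,-0.025,0],[-0.014,-0.016,0],[-0.008,-0.010,0],[-0.003,-0.004,0],[0,0,0],[0,0,0],[0,0,0]],"twist":[[0,0,0],[0,0,0],[0,0,0],[0,0,0],[0,0,0],[0,0,0],[0,0,0],[0,0,0],[0,0,0],[0,0,0],[0,0,0],[0,0,0],[0,0,0]]}'; python3 - <<'E'
from h import *
P=camera_params("wrist");im,d=get_image("wrist");cv2.imwrite("pics/w5.png",im[...,::-1]);P=pts("wrist",d,P);Z=P[...,2]
m=(abs(P[...,0]-470)<50)&(abs(P[...,1]+211)<50)&(Z>85)&(Z<95)
p=P[m];print(len(p),cv2.minAreaRect(p[:,:2].astype(np.float32)),np.median(p[:,2]))
E
python3 to.py 470.4 -211.5 49 7.7
```

```text
t: 20.27
ee_pos: [470.7, -210.4, 158.1]
orientation: [2.066, 2.367, 0.0]
ft_force: [-0.4, 0.5, -0.1]
width: 87.9
grasp_force: 0.0
4799 ((471.51190185546875, -210.15560913085938), (60.0155029296875, 60.78375244140625), 8.105764389038086) 89.22758683034715
t 20.3167 pos [ 470.7 -210.3  158.1] psi 7.8 target 470.4 -211.5 twistz 0.1 rem twist [ 0.01 -0.    0.1 ] then delta m [-0.0011 -0.0004  0.1091] F [ 0.3  0.2 -0.5] w 88.0
```

Transformer is at about (471,−211), yaw 7.9°. I'll descend and grip.

```bash
python3 -m creep '{"delta_pos":[[-0.0005,0,0.006],[0,0,0.014],[0,0,0.022],[0,0,0.024],[0,0,0.02],[0,0,0.013],[0,0,0.007],[0,0,0.003],[0,0,0],[0,0,0],[0,0,0]],"twist":[[0,0,0],[0,0,0],[0,0,0],[0,0,0],[0,0,0],[0,0,0],[0,0,0],[0,0,0],[0,0,0],[0,0,0],[0,0,0]]}'; python3 to.py 471 -211 49 7.9;python3 -m creep '{"delta_pos":[[0,0,0],[0,0,0],[0,0,0],[0,0,0],[0,0,0],[0,0,0],[0,0,0]],"twist":[[0,0,0],[0,0,0],[0,0,0],[0,0,0],[0,0,0],[0,0,0],[0,0,0]]}' 0.55
python3 -m creep '{"delta_pos":[[0,0,-0.005],[0,0,-0.012],[0,0,-0.02],[0,0,-0.02],[0,0,-0.012],[0,0,-0.003],[0,0,0],[0,0,0]],"twist":[[0,0,0],[0,0,0.5],[0,0,2],[0,0,3],[0,0,3],[0,0,2],[0,0,0.3],[0,0,0]]}'; python3 to.py tray 0 -110 120
```

```text
t: 21.23
ee_pos: [470.7, -211.8, 49.9]
orientation: [2.066, 2.365, 0.001]
ft_force: [0.7, -0.3, -0.4]
width: 87.9
grasp_force: 0.0
t 21.2333 pos [ 470.7 -211.8   49.9] psi 7.73 target 471.0 -211.0 twistz -0.17 rem twist [ 0.08  0.05 -0.17] then delta m [0.0008 0.0005 0.0009] F [ 0.7 -0.3 -0.4] w 87.9
t: 21.82
ee_pos: [470.2, -211.7, 49.3]
orientation: [2.066, 2.366, 0.0]
ft_force: [0.5, 0.2, 3.2]
width: 59.7
grasp_force: 30.0
t: 22.48
ee_pos: [469.3, -211.2, 120.8]
orientation: [-2.279, -2.161, 0.001]
ft_force: [0.1, -0.3, -5.6]
width: 59.8
grasp_force: 30.0
t 22.4833 pos [ 469.3 -211.2  120.8] psi -3.03 target 645.9 -82.8 twistz -0.03 rem twist [-0.06 -0.02 -0.03] then delta m [0.1375 0.1697 0.0008] F [ 0.1 -0.3 -5.6] w 59.8
```

```bash
python3 -m creep '{"delta_pos":[[0.006,0.008,0],[0.012,0.015,0],[0.019,0.023,0],[0.022,0.027,0],[0.022,0.027,0],[0.020,0.025,0],[0.016,0.020,0],[0.011,0.014,0],[0.006,0.007,0],[0.0035,0.004,0],[0,0,0],[0,0,0],[0,0,0]],"twist":[[0,0,0],[0,0,0],[0,0,0],[0,0,0],[0,0,0],[0,0,0],[0,0,0],[0,0,0],[0,0,0],[0,0,0],[0,0,0],[0,0,0],[0,0,0]]}'; python3 to.py tray 0 -110 54.3
python3 - <<'E'
from h import *
im,d=get_image("scene");cv2.imwrite("pics/s2.png",cv2.resize(im[200:360,200:440,::-1],None,fx=3,fy=3))
E
```

```text
t: 23.57
ee_pos: [645.9, -84.0, 120.7]
orientation: [-2.28, -2.16, 0.002]
ft_force: [0.4, 0.0, -5.5]
width: 59.9
grasp_force: 30.0
t 23.5667 pos [645.9 -84.  120.7] psi -3.11 target 645.9 -82.8 twistz -0.11 rem twist [-0.08  0.   -0.11] then delta m [0.0012 0.     0.0664] F [ 0.4  0.  -5.5] w 59.9
```

View pics/s2.png

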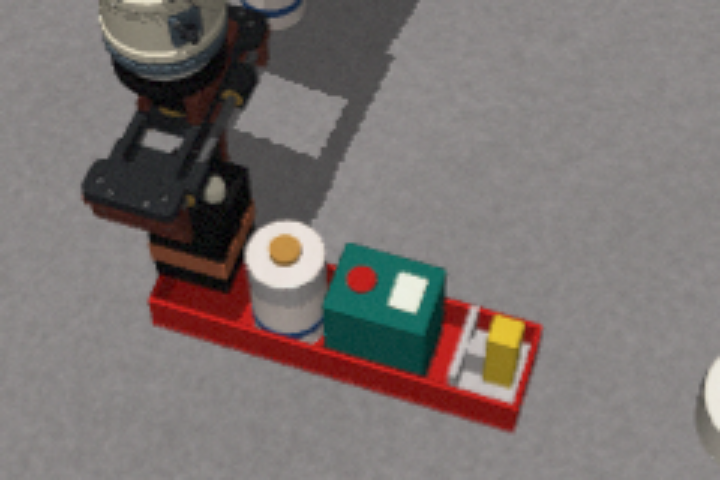

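The crop shows the filter (285,280) and control (385,305) upright in the tray, and the transformer held above the empty −y end (200,240). I'm lowering it now.

```bash
python3 -m creep '{"delta_pos":[[0.0012,0,0.004],[0,0,0.01],[0,0,0.014],[0,0,0.014],[0,0,0.01],[0,0,0.006],[0,0,0.004],[0,0,0.002],[0,0,0],[0,0,0],[0,0,0]],"twist":[[0,0,0],[0,0,0],[0,0,0],[0,0,0],[0,0,0],[0,0,0],[0,0,0],[0,0,0],[0,0,0],[0,0,0],[0,0,0]]}';python3 to.py tray 0 -109.5 54.3
```

```text
t: 24.53
ee_pos: [647.7, -82.2, 57.7]
orientation: [2.279, 2.161, 0.001]
ft_force: [0.5, 0.0, -5.5]
width: 59.7
grasp_force: 30.0
t 24.5333 pos [647.7 -82.2  57.7] psi -3.07 target 646.0 -82.3 twistz -0.07 rem twist [ 0.06  0.01 -0.07] then delta m [-0.0002 -0.0017  0.0034] F [ 0.5  0.  -5.5] w 59.7
```

```bash
python3 -m creep '{"delta_pos":[[0,-0.0015,0.0015],[0,0,0.0015],[0,0,0.001],[0,0,0],[0,0,0]],"twist":[[0,0,0],[0,0,0],[0,0,0],[0,0,0],[0,0,0]]}'
python3 -m creep '{"delta_pos":[[0,0,0],[0,0,0],[0,0,0],[0,0,0],[0,0,0],[0,0,-0.01],[0,0,-0.025],[0,0,-0.03],[0,0,-0.03],[0,0,-0.01],[0,0,0],[0,0,0],[0,0,0]],"twist":[[0,0,0],[0,0,0],[0,0,0],[0,0,0],[0,0,0],[0,0,0],[0,0,0],[0,0,0],[0,0,0],[0,0,0],[0,0,0],[0,0,0],[0,0,0]]}' 1;python3 to.py tray 0 128 155
```

```text
t: 24.95
ee_pos: [645.8, -82.1, 54.3]
orientation: [2.28, 2.161, 0.0]
ft_force: [-3.0, 0.5, 5.7]
width: 60.0
grasp_force: 30.0
t: 26.03
ee_pos: [644.5, -81.9, 156.5]
orientation: [-2.279, -2.16, 0.002]
ft_force: [-0.4, 0.7, -0.4]
width: 88.0
grasp_force: 0.0
t 26.0333 pos [644.5 -81.9 156.5] psi -3.07 target 658.4 154.8 twistz -0.07 rem twist [-0.14 -0.01 -0.07] then delta m [0.2371 0.0015 0.0015] F [-0.4  0.7 -0.4] w 88.0
```

```bash
python3 -m creep '{"delta_pos":[[0.009,0,0],[0.020,0.001,0],[0.030,0,0],[0.035,0,0],[0.035,0,0],[0.035,0,0],[0.030,0,0],[0.022,0,0],[0.013,0,0],[0.008,0,0],[0,0,0.01],[0,0,0.02],[0,0,0.025],[0,0,0.025],[0,0,0.015],[0,0,0.006],[0,0,0],[0,0,0],[0,0,0]],"twist":[[0,0,0],[0,0,0],[0,0,0],[0,0,0],[0,0,0],[0,0,0],[0,0,0],[0,0,0],[0,0,0],[0,0,0],[0,0,0],[0,0,0],[0,0,0],[0,0,0],[0,0,0],[0,0,0],[0,0,0],[0,0,0],[0,0,0]]}';python3 to.py tray 0 128 51
python3 -m creep '{"delta_pos":[[0,0,0],[0,0,0],[0,0,0],[0,0,0],[0,0,0],[0,0,0],[0,0,0],[0,0,0],[0,0,0],[0,0,0],[0,0,0],[0,0,0],[0,0,0]],"twist":[[0,0,0],[0,0,0],[0,0,0],[0,0,0],[0,0,0],[0,0,0],[0,0,0],[0,0,0],[0,0,0],[0,0,0],[0,0,0],[0,0,0],[0,0,0]]}' 0.15;python3 to.py tray 0 89 51
```

```text
t: 27.62
ee_pos: [660.4, 154.5, 58.4]
orientation: [2.28, 2.16, 0.003]
ft_force: [-0.2, 0.5, -0.5]
width: 88.2
grasp_force: 0.0
t 27.6167 pos [660.4 154.5  58.4] psi -3.09 target 658.4 154.8 twistz -0.09 rem twist [ 0.12 -0.03 -0.09] then delta m [ 0.0003 -0.0021  0.0074] F [-0.2  0.5 -0.5] w 88.2
t: 28.7
ee_pos: [657.9, 154.5, 56.9]
orientation: [-2.279, -2.16, 0.004]
ft_force: [-4.6, 0.6, 3.7]
width: 22.8
grasp_force: 30.0
t 28.7 pos [657.9 154.5  56.9] psi -3.08 target 656.4 115.9 twistz -0.08 rem twist [-0.16  0.02 -0.08] then delta m [-0.0387  0.0005  0.0059] F [-4.6  0.6  3.7] w 22.8
```

```bash
python3 -m creep '{"delta_pos":[[-0.002,-0.001,0],[-0.004,0,0],[-0.004,0,0],[-0.004,0,0],[-0.004,0,0],[-0.004,0,0],[-0.003,0,0],[-0.003,0,0],[-0.002,0,0],[-0.002,0,0],[0,0,0],[0,0,0]],"twist":[[0,0,0],[0,0,0],[0,0,0],[0,0,0],[0,0,0],[0,0,0],[0,0,0],[0,0,0],[0,0,0],[0,0,0],[0,0,0],[0,0,0]]}';python3 to.py tray 0 89 57
python3 -m creep '{"delta_pos":[[-0.0015,0,0],[-0.0015,0,0],[-0.001,0,0],[0,0,0],[0,0,0]],"twist":[[0,0,0],[0,0,0],[0,0,0],[0,0,0],[0,0,0]]}';python3 to.py tray 0 89 57
```

```text
t: 29.7
ee_pos: [656.2, 122.4, 56.9]
orientation: [-2.28, -2.16, 0.001]
ft_force: [-3.1, 5.1, 1.0]
width: 23.1
grasp_force: 30.0
t 29.7 pos [656.2 122.4  56.9] psi -3.1 target 656.4 115.9 twistz -0.1 rem twist [-0.04 -0.02 -0.1 ] then delta m [-0.0065  0.0005 -0.0001] F [-3.1  5.1  1. ] w 23.1
t: 30.12
ee_pos: [656.0, 119.2, 56.9]
orientation: [-2.28, -2.16, -0.001]
ft_force: [-2.6, 8.4, 0.6]
width: 22.9
grasp_force: 30.0
t 30.1167 pos [656.  119.2  56.9] psi -3.1 target 656.4 115.9 twistz -0.1 rem twist [-0.04 -0.07 -0.1 ] then delta m [-0.0033  0.0005 -0.0001] F [-2.6  8.4  0.6] w 22.9
```

Friction force is rising as the parts join the row. I'll keep pushing in small steps.

```bash
python3 -m creep '{"delta_pos":[[-0.0015,0,0],[-0.0015,0,0],[0,0,0],[0,0,0]],"twist":[[0,0,0],[0,0,0],[0,0,0],[0,0,0]]}';python3 to.py tray 0 89 57
python3 -m creep '{"delta_pos":[[-0.001,0,0],[-0.001,0,0],[0,0,0],[0,0,0]],"twist":[[0,0,0],[0,0,0],[0,0,0],[0,0,0]]}';python3 to.py tray 0 89 57
```

```text
t: 30.45
ee_pos: [655.9, 116.3, 57.0]
orientation: [-2.28, -2.16, -0.001]
ft_force: [-2.1, 7.9, 0.9]
width: 22.9
grasp_force: 30.0
t 30.45 pos [655.9 116.3  57. ] psi -3.1 target 656.4 115.9 twistz -0.1 rem twist [-0.03 -0.08 -0.1 ] then delta m [-0.0004  0.0005 -0.    ] F [-2.1  7.9  0.9] w 22.9
t: 30.78
ee_pos: [655.9, 115.8, 56.9]
orientation: [-2.279, -2.159, -0.003]
ft_force: [-3.7, 13.8, -1.4]
width: 22.9
grasp_force: 30.0
t 30.7833 pos [655.9 115.8  56.9] psi -3.11 target 656.4 115.9 twistz -0.11 rem twist [-0.02 -0.19 -0.11] then delta m [ 0.0001  0.0005 -0.0001] F [-3.7 13.8 -1.4] w 22.9
```

```bash
python3 -m creep '{"delta_pos":[[-0.001,0,0],[-0.001,0,0],[0,0,0],[0,0,0]],"twist":[[0,0,0],[0,0,0],[0,0,0],[0,0,0]]}';python3 to.py tray 0 89 57
python3 - <<'E'
from h import *
for n in("scene","side"):
    im,d=get_image(n)
    cv2.imwrite(f"pics/{n}3.png",cv2.resize((im[200:360,200:440] if n=="scene" else im[150:310,260:500])[...,::-1],None,fx=3,fy=3))
E
```

```text
t: 31.12
ee_pos: [655.9, 115.7, 57.0]
orientation: [-2.278, -2.157, -0.007]
ft_force: [-2.8, 21.8, -1.7]
width: 23.2
grasp_force: 30.0
t 31.1167 pos [655.9 115.7  57. ] psi -3.13 target 656.4 115.9 twistz -0.13 rem twist [ 0.   -0.32 -0.13] then delta m [ 0.0002  0.0004 -0.    ] F [-2.8 21.8 -1.7] w 23.2
```

View pics/side3.png

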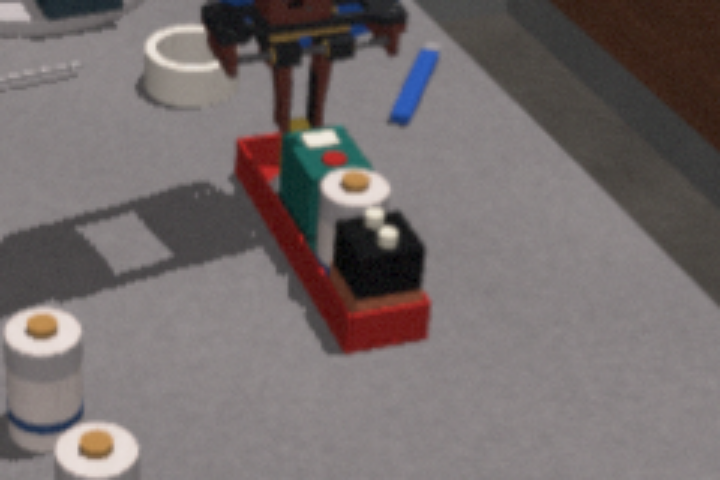

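The side view shows all three upright in one row (transformer 380,260; filter 350,210; control 325,180) with the stop behind them, and the push is stalled hard. Travel is about 39 mm. I'll release and retreat.

```bash
python3 -m creep '{"delta_pos":[[0,0,0],[0,0,0],[0,0,0],[0,0,0],[0,0,0],[0,0,0],[0,0,-0.01],[0,0,-0.02],[0,0,-0.03],[0,0,-0.03],[0,0,-0.02],[0,0,-0.01],[0,0,0],[0,0,0],[0,0,0],[0,0,0]],"twist":[[0,0,0],[0,0,0],[0,0,0],[0,0,0],[0,0,0],[0,0,0],[0,0,0],[0,0,0],[0,0,0],[0,0,0],[0,0,0],[0,0,0],[0,0,0],[0,0,0],[0,0,0],[0,0,0]]}' 1
python3 - <<'E'
from h import *
P=camera_params("wrist");im,d=get_image("wrist");cv2.imwrite("pics/w9.png",im[...,::-1]);P=pts("wrist",d,P)
hsv=cv2.cvtColor(im,cv2.COLOR_RGB2HSV);H,S,Z=hsv[...,0],hsv[...,1],P[...,2]
p=P[(abs(P[...,0]-655)<40)&(abs(P[...,1]-116)<40)&(H>18)&(H<34)&(S>130)&(Z>80)&(Z<90)]
c=cv2.minAreaRect(p[:,:2].astype(np.float32));print(c)
E
```

```text
t: 32.55
ee_pos: [654.9, 111.5, 175.2]
orientation: [-2.279, -2.16, 0.004]
ft_force: [0.3, 0.6, 0.7]
width: 87.6
grasp_force: 0.0
((656.9551391601562, 117.89833068847656), (23.82030487060547, 22.283437728881836), 86.90304565429688)
```

View pics/w9.png

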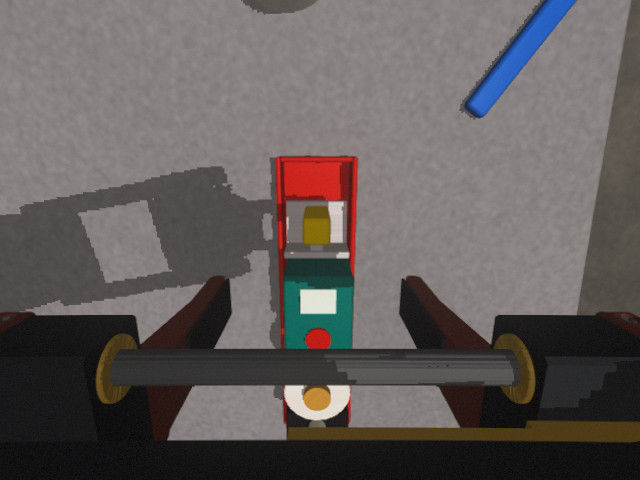

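The wrist view shows the stop plate (row 255) against the control, the parts in one straight row down column 317, and the gripper clear. I'm handing it in.

```bash
python3 -c "
from workcell import *
print(close_job())"
```

```text
the job is handed in; nothing more can be done
None
```

The job is handed in: the transformer, filter and control stand upright in one row on the tray floor, with the stop pushed up against them to about 39 mm of travel and released; `close_job()` returned no verdict.

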